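# Hang a damp probe in its guide over a carved panel

### The job

Pull the black plug out of the guide hole in the bridge over the carved panel and put it in the shallow tray. Then take the square-handled damp probe from the rack and lower its rod through that hole without touching the bridge or the wood, until the tip is about half-way between the bridge plate's underside and the sunk wood below. Finish while holding the probe there, upright, still and centred in the hole, and leave the round-handled probe, the chisel and the offcut where they are.

Things in the scene. Friction and masses are not known exactly. Their poses are not given: they have to be found in the camera images.
- bore_top (a point): Centre of the guide hole, at the top face of the aluminium bridge plate (100 mm above the bench). The hole, 24 mm wide, goes straight down through the 20 mm plate. The sunk wooden field below it lies 76 mm under this point (56 mm under the plate's underside). z is up.
- bridge: The fixed aluminium bridge: plate 80 (x) x 170 (y) x 20 mm on two end legs 50 mm high, the space beneath open to front and back; its origin is straight under the hole at bench height, z up, y along the plate.
- panel: The fixed carved oak panel, 220 (x) x 180 (y) x 30 mm, origin at the centre of its underside at bench height; the bridge stands on its border. Its sunk field is 24 mm above the bench.
- plug_center (a point): Middle of the body of the loose black rubber plug, half-way up: an upright cylinder 34 mm across, 46 mm tall, 50 g, whose shoulder rests on the plate 23 mm below this point. Below the shoulder a spigot 20 mm across and 8 mm long sits loosely in the hole. z is its axis.
- plug: The same plug; origin on its axis at the shoulder, 23 mm below its middle.
- tray_floor (a point): Centre of the inner floor (5 mm above the bench) of the fixed shallow square grey plastic tray, outside 150 x 150 mm, walls 5 mm thick and 18 mm high above the bench; x and y lie along its sides.
- probe_grip (a point): Middle of the probe's dark wooden handle, half-way up: square, 22 x 22 mm, 50 mm tall, flat sides along its x and y. The probe (about 130 g) hangs upright in one of the rack's two holes, the handle's underside, 25 mm below this point, resting on the rack's top. At the start its x points across the rack.
- rack: The fixed wooden rack, 70 (x) x 170 (y) mm, top 130 mm above the bench, on two end legs; origin under its centre at bench height. Its two 16 mm holes are 50 mm either side of the centre along y and go through the 20 mm top; one holds the square-handled probe, the other the round-handled one.
- probe_tip (a point): Tip of the probe's steel rod, which is 10 mm thick and runs down the handle's axis: 110 mm below the handle's underside, 135 mm below the handle's middle. z points up the rod.
- probe: The same probe; origin on its axis at the handle's underside.
- short_probe: Round-handled short probe (handle 38 mm across, 30 mm tall) hanging in the other rack hole, a bystander; origin at its handle's underside.
- chisel: Yellow-handled chisel lying on the bench beyond the tray, roughly along the bench's y, a bystander, 240 x 26 x 16 mm; origin under its middle, blade towards its x.
- offcut: Wooden offcut lying on the bench to the left of the carved panel, a bystander, 80 x 50 x 35 mm; origin at the centre of its underside.
Mind the look-alikes: they are no part of the job. There is more than one size of the part that bears tray_floor; the job needs the smaller.

How it is judged:
By the outcome, as a careful person would: the job done as asked, in the order asked, and still so for the second after the job is handed in, while the arm keeps its last pose, push and grip.
It also fails if it takes over 61 s, if anything falls off the work surface, if the arm or the gripper's body presses on something with over 40 N, if the wrist force passes 120 N, or if a joint passes its speed limit or range.

### The arm

A 6-joint arm with a two-finger parallel gripper is mounted at the origin on the work surface. World frame = base frame: x ahead of the robot, y to its left, z up, the work surface at z = 0. Lengths are in m, angles in rad, forces in N, time in s.
With the tool pointing down it reaches from about 0.35 to 0.725 m from the base axis. Payload 6 kg.
Tool frame: the origin (TCP) lies midway between the tips of the shut fingers; the grasp point (between the pads) lies 19 mm behind it (robot.pinch_z is the distance from the TCP to the grasp point, in m); z points along the fingers, y is the direction in which the jaws open and shut (so a half turn about z gives the same grasp; the last joint's range is limited). The gripper opens to 85 mm and grips with 20 to 120 N. Pads are 22 mm wide; open, the fingers measure 114 mm over their backs; the gripper's body (76 mm by 85 mm) begins 54 mm behind the grasp point. The pads swing forward as they close: fully open they stand 13 mm farther back than shut.
Start: joints at [1.668, 0.04, 0.085, 0, -1.615, -0.334], TCP at [0.141, 0.583, 0.231] pointing down, gripper open.
Joint ranges: [-2.56, 2.56], [-1.29, 2.01], [-1.08, 1.49], [-3.29, 1.98], [-2.81, -0.18], [-2.99, 2.99]. Speed limits (rad/s): [2.57, 2.57, 3.01, 3.14, 3.14, 3.14].

### API

Orientations are given as a rotation vector (axis times angle).
In Python, from bench import robot gives the robot as it stands. The module is installed in compiled form; this text tells all that it offers.
- The arm moves only by the tool jog_arm, never from a script. Its argument "plan" is a list that holds one entry, the list of rows, each a list of 7 numbers: the finger opening in m, from 0 to 0.0854, then the shift along the tool's x, y, z in m, then the turn, a rotation vector about the tool's x, y, z in rad. In form: [[[claw, dx, dy, dz, rx, ry, rz], ...]]. A call has 1 to 12 rows; each row is the pose to reach, as a shift and turn from the pose measured when the call began, along the tool's axes at that moment; what a row does not reach only later rows make up. A row lasts 1/10 s, in which the tool goes at most 50 mm and 8.59 degrees, less where a joint would pass 70% of its speed; a pose out of reach is approached as far as the arm can. A call with a gripper value outside its range is refused whole. The fingers move at their own pace and stop on an object; "newtons" is the grip in N (left out, the last holds). Time passes only in rows, so rows that repeat a pose let the fingers close. It gives the time, the measured TCP pose, the force and the opening at its end, in the units of the state.
- robot.sense(): the state, without advancing time (a new reading comes with each control period).
- robot.camera(name): name is "side" or "top"; returns (picture, depth): 480x640x3 uint8, blue, green, red; 480x640 float32, m along the optical axis (not along the pixel's ray), 0 where there is no reading.
- robot.get_calibration(name): a dict with "K" (3x3 intrinsics, pixels), "k1" (the pictures are not rectified: a ray, as slopes to the right and down, at radius r is drawn at 1 + k1 r^2 times it, then the intrinsics apply), "eye" and "orientation" of the camera in the world. Camera axes: x right, y down, z forward; pixel columns grow to the right and rows downward; lengths in m; the calibration is good to about 2 mm. A picture is of the moment at which its call begins. get_calibration takes no time and is no camera call.
- robot.finish_job(): hands the job in, once; it reports no verdict.
The state is a dict: "clock": time; "q": joint angles; "qd": joint speeds; "effort": joint torques, N m; "ee_pos": TCP position; "tool_rot": TCP orientation; "ft_force": force on the tool from outside, world axes, zero at the start; "torque": the same for the moment, N m; "grip_width": finger opening in m.
Only numpy, scipy, OpenCV 4.12 (cv2) and the standard library are available. Lean on these libraries where they do the work, as an engineer would, in place of code of your own. Each camera call takes 0.05 s, during which the arm holds its last target. There are 200 camera calls.

## Working session

There is one attempt and no reset: what is moved stays moved. The work goes in short steps, Python scripts to look and compute and a tool call to move; the robot and the scene stay as the last step left them, time stands still between calls to the robot, and variables do not carry over. Pictures are saved under pics/ and viewed, about 8 in all and at most 12, crops included, and the job is handed in when it is done.

Besides the shell and the picture viewer there is one more tool, called by a JSON object that holds its "api" and its "payload". jog_arm: Moves the arm, as the interface text tells. Its arguments: {"type":"object","properties":{"plan":{"type":"array"},"newtons":{"type":"number"}},"required":["plan"]}

```bash
mkdir -p pics
cat > h.py <<'E'
import numpy as np, cv2
from scipy.spatial.transform import Rotation as R
from bench import robot
def cal(n):
    c=robot.get_calibration(n); o=np.array(c["orientation"],float)
    M=o if o.shape==(3,3) else R.from_rotvec(o).as_matrix()
    return np.array(c["K"]),float(c["k1"]),np.array(c["eye"]),M
def rays(n,uv):
    K,k1,e,M=cal(n); uv=np.asarray(uv,float).reshape(-1,1,2)
    s=cv2.undistortPoints(uv,K,np.array([k1,0,0,0,0.]),).reshape(-1,2)
    return e,np.c_[s,np.ones(len(s))]@M.T
def onplane(n,uv,z):
    e,d=rays(n,uv); return e+d*((z-e[2])/d[:,2])[:,None]
def cloud(n,dep):
    v,u=np.mgrid[0:480,0:640]; e,d=rays(n,np.c_[u.ravel(),v.ravel()])
    return (e+d*dep.reshape(-1,1)).reshape(480,640,3)
def proj(n,P):
    K,k1,e,M=cal(n); p=(np.atleast_2d(P)-e)@M
    s=p[:,:2]/p[:,2:]; s=s*(1+k1*(s**2).sum(1))[:,None]
    return s@K[:2,:2].T+K[:2,2]
E
python3 - <<'E'
from h import *
print(robot.sense(), robot.pinch_z)
for n in("side","top"):
    print(n,robot.get_calibration(n)); p,d=robot.camera(n); cv2.imwrite(f"pics/{n}0.png",p); np.save(n+"0.npy",d); cv2.imwrite(n+"0.png",p)
E
```

```text
{'clock': 0.0, 'q': array([ 1.66770110e+00,  4.08197953e-02,  8.38084675e-02, -4.76337624e-04,
       -1.61550652e+00, -3.33703749e-01]), 'qd': array([-5.23775047e-05, -3.59092276e-04,  9.57189295e-04, -9.18247077e-04,
        8.43976759e-04, -8.61430537e-04]), 'effort': array([ 1.08541553e-04, -3.68204355e+01,  3.47417986e+01,  6.93258941e+00,
       -5.34852908e-03, -1.52491532e-05]), 'ee_pos': array([0.14059184, 0.58295457, 0.23027057]), 'tool_rot': array([ 3.11783117e+00, -3.70851292e-01, -1.52436772e-04]), 'ft_force': array([ 0.01321756,  0.08395188, -0.43210125]), 'torque': array([-0.0193959 ,  0.01318519, -0.00724915]), 'grip_width': 0.08560253141449102} 0.0187
side {'K': array([[545.49882973,   0.        , 312.88911903],
       [  0.        , 545.49882973, 229.87129662],
       [  0.        ,   0.        ,   1.        ]]), 'k1': -0.17170866033197982, 'eye': array([ 0.18136718, -1.07386778,  0.82156731]), 'orientation': array([-2.11183644,  0.28133005, -0.13535121])}
top {'K': array([[468.17399588,   0.        , 324.58801925],
       [  0.        , 468.17399588, 233.96499061],
       [  0.        ,   0.        ,   1.        ]]), 'k1': -0.10569542673531346, 'eye': array([0.35168733, 0.04854404, 1.0701132 ]), 'orientation': array([-2.19880038,  2.13017126, -0.18600906])}
```

View pics/top0.png

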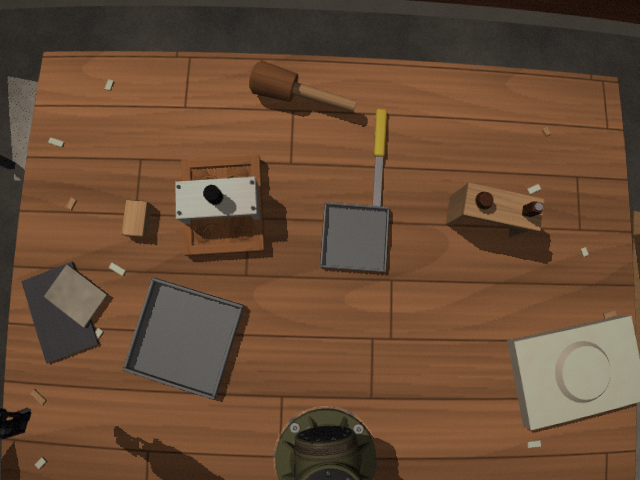

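View pics/side0.png

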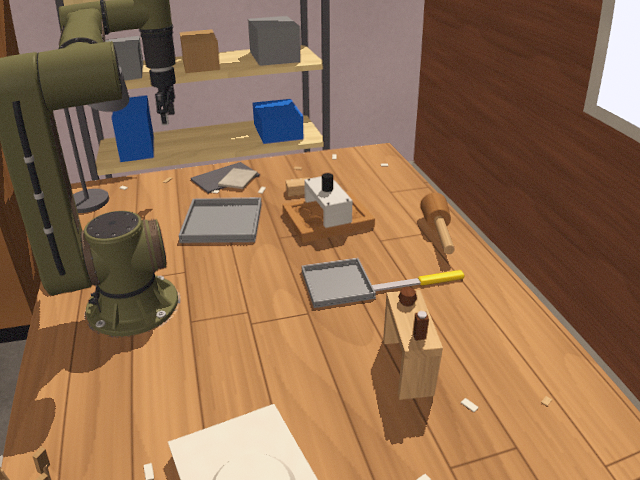

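The top view shows the plug at about (213,195) on the white bridge, the small tray at (356,238) and the rack with its round handle at (485,200). The square handle is at (535,208). The side view agrees: plug (327,183), small tray (338,283), square handle (421,325).

Run:
```python
from h import *
C={n:cloud(n,np.load(n+"0.npy")) for n in("side","top")}
I={n:cv2.imread(n+"0.png") for n in C}
def big(m,at):
    n,l,s,c=cv2.connectedComponentsWithStats(m.astype(np.uint8)); 
    k=l[at[1],at[0]] or 1+np.argmax(s[1:,4]); return l==k
def rect(P): 
    r=cv2.minAreaRect((P[:,:2]*1000).astype(np.float32)); return np.round(r[0],1),np.round(r[1],1),round(r[2],2)
def box(m,x0,y0,x1,y1):
    o=np.zeros_like(m);o[y0:y1,x0:x1]=m[y0:y1,x0:x1];return o
rois={'top':dict(bridge=(160,160,275,245),tray=(305,190,405,285),rack=(435,170,560,245)),
 'side':dict(bridge=(270,160,385,250),tray=(290,245,390,315),rack=(370,275,460,410))}
for n in C:
    X=C[n]; Z=X[...,2]; ok=np.load(n+"0.npy")>0; H=cv2.cvtColor(I[n],cv2.COLOR_BGR2HSV)
    for nm,(lo,hi) in dict(bridge=(.09,.11),rack=(.12,.14)).items():
        m=box(ok&(Z>lo)&(Z<hi),*rois[n][nm]); P=X[m]; print(n,nm,len(P),'z',np.median(P[:,2]).round(4),rect(P))
    # plug top
    m=box(ok&(Z>.135)&(Z<.16),*rois[n]['bridge']);P=X[m];print(n,'plugtop',len(P),np.median(Z[m]),rect(P),P.mean(0))
    m=box(ok&(Z>.142)&(Z<.2),*rois[n]['rack']);nn,l,s,c=cv2.connectedComponentsWithStats(m.astype(np.uint8))
    for k in range(1,nn):
        if s[k,4]>15:
            P=X[l==k]; zt=np.percentile(P[:,2],90); Q=P[P[:,2]>zt-.006]; print(n,'handle',s[k],'ztop',zt.round(4),Q.mean(0).round(4),rect(Q))
    m=box(ok&(Z>.012)&(Z<.024)&(H[...,1]<90),*rois[n]['tray']);P=X[m];print(n,'trayrim',len(P),rect(P))
    m=box(ok&(Z<.011)&(H[...,1]<70),*rois[n]['tray']);P=X[m];print(n,'trayfloor',len(P),np.median(P[:,2]),rect(P))
```

```text
side bridge 794 z 0.1001 (array([558.2, 250. ]), array([ 83.3, 176.9]), 6.25)
side rack 1822 z 0.1297 (array([ 555.2, -358.7]), array([174.6,  72.1]), 79.71)
side plugtop 94 0.14508781242316604 (array([557.4, 250.2]), array([37.8, 31. ]), 73.63) [0.5561385  0.24595776 0.14377832]
side handle [398 287  19  16 231] ztop 0.1583 [ 0.5628 -0.3128  0.1564] (array([ 563.4, -311.2]), array([30.7, 30.2]), 41.4)
side handle [413 311  16  25 340] ztop 0.1839 [ 0.5452 -0.4106  0.1822] (array([ 546.3, -408.4]), array([22.5, 22.2]), 79.2)
side trayrim 545 (array([517. , -55.6]), array([157.2, 194.3]), 88.24)
side trayfloor 2148 0.005412208413786368 (array([519.4, -56.3]), array([157.3, 196.8]), 87.48)
top bridge 2756 z 0.0997 (array([557.8, 252.5]), array([ 82., 170.]), 5.43)
top rack 2151 z 0.1302 (array([ 554.8, -357.4]), array([173.3,  72.9]), 80.37)
top plugtop 237 0.14533285387976025 (array([557.2, 251.4]), array([32.6, 33.4]), 3.15) [0.5567001  0.25076908 0.14491733]
top handle [475 192  19  18 262] ztop 0.1592 [ 0.563  -0.3073  0.1571] (array([ 563.5, -307.7]), array([30. , 31.1]), 60.68)
top handle [524 201  20  16 237] ztop 0.1844 [ 0.5463 -0.4048  0.1822] (array([ 546.9, -405.3]), array([24.1, 21.6]), 83.56)
top trayrim 607 (array([515.7, -54.1]), array([150.6, 187.3]), 87.52)
top trayfloor 3774 0.005096088685905387 (array([516.2, -52.3]), array([144.7, 189.3]), 87.38)
```

```bash
cat >> h.py <<'E'
def row(xyz,yaw_deg):  # row values to reach TCP xyz, tool down, tool-x at yaw
    s=robot.sense(); A=R.from_rotvec(s["tool_rot"])
    T=R.from_euler('z',yaw_deg,degrees=True)*R.from_euler('x',180,degrees=True)
    return A.inv().apply(np.array(xyz)-s["ee_pos"]).round(4), (A.inv()*T).as_rotvec().round(4)
E
python3 -c "
from h import *
print(row([.557,.2515,.2],-99.6))"
```

```text
(array([0.4825, 0.2245, 0.0308]), array([ 1.2000e-03, -1.4000e-03,  1.5015e+00]))
```

{"api": "jog_arm", "payload": {"plan": [[[0.07,0.12,0.056,0.008,0,0,0.375],[0.07,0.12,0.056,0.008,0,0,0.375],[0.07,0.12,0.056,0.008,0,0,0.375],[0.07,0.24,0.112,0.015,0,0,0.75],[0.07,0.24,0.112,0.015,0,0,0.75],[0.07,0.24,0.112,0.015,0,0,0.75],[0.07,0.36,0.168,0.023,0,0,1.125],[0.07,0.36,0.168,0.023,0,0,1.125],[0.07,0.36,0.168,0.023,0,0,1.125],[0.07,0.482,0.2245,0.031,0,0,1.5],[0.07,0.482,0.2245,0.031,0,0,1.5],[0.07,0.482,0.2245,0.031,0,0,1.5]]], "newtons": 30}}

```text
clock: 1.3
ee_pos: [0.5581, 0.2494, 0.1989]
tool_rot: [2.02, -2.403, 0.002]
ft_force: [0.2, 0.4, 0.4]
grip_width: 0.0699
```

```bash
python3 -c "
from h import *
s=robot.sense();print(s['clock'],s['ee_pos'],s['q'],s['grip_width']);print(row([.557,.2515,.106],-99.6))"
```

```text
1.3 [0.55806417 0.24936411 0.19888033] [ 7.48058222e-01  7.05988928e-02  5.73505762e-02  9.16991575e-04
 -1.56006876e+00 -9.20682894e-01] 0.0699105462783572
(array([-0.0022,  0.0013,  0.0929]), array([ 0.0008, -0.0026, -0.0051]))
```

{"api": "jog_arm", "payload": {"plan": [[[0.07,-0.0022,0.0013,0.03,0.001,-0.0026,-0.005],[0.07,-0.0022,0.0013,0.06,0.001,-0.0026,-0.005],[0.07,-0.0022,0.0013,0.08,0.001,-0.0026,-0.005],[0.07,-0.0022,0.0013,0.093,0.001,-0.0026,-0.005],[0.07,-0.0022,0.0013,0.093,0.001,-0.0026,-0.005],[0.03,-0.0022,0.0013,0.093,0.001,-0.0026,-0.005],[0.02,-0.0022,0.0013,0.093,0.001,-0.0026,-0.005],[0.02,-0.0022,0.0013,0.093,0.001,-0.0026,-0.005],[0.02,-0.0022,0.0013,0.093,0.001,-0.0026,-0.005],[0.02,-0.0022,0.0013,0.093,0.001,-0.0026,-0.005]]], "newtons": 30}}

```text
clock: 2.3
ee_pos: [0.5577, 0.252, 0.1077]
tool_rot: [-2.026, 2.397, -0.001]
ft_force: [-0.8, 0.5, 5.8]
grip_width: 0.0331
```

{"api": "jog_arm", "payload": {"plan": [[[0.02,0,0,-0.01,0,0,0],[0.02,0,0,-0.025,0,0,0],[0.02,0,0,-0.05,0,0,0],[0.02,0,0,-0.08,0,0,0],[0.02,0,0,-0.08,0,0,0],[0.02,0,0,-0.08,0,0,0]]]}}

```text
clock: 2.9
ee_pos: [0.5578, 0.2522, 0.1893]
tool_rot: [-2.025, 2.395, -0.001]
ft_force: [-0.8, 0.5, -2.2]
grip_width: 0.0331
```

Run:
```python
from h import *
s=robot.sense();print(s['clock'],s['ee_pos'],s['ft_force'],s['grip_width']);print(row([.517,-.054,.19],-99.6),row([.517,-.054,.03],-99.6))
p,d=robot.camera("side"); c=cv2.resize(p[120:270,240:440],None,fx=4,fy=4); cv2.imwrite("pics/s1.png",c)
```

```text
2.9 [0.55779035 0.25222405 0.1893059 ] [-0.76858183  0.45637963 -2.18577544] 0.03306642256422566
(array([ 0.3087, -0.0108, -0.0018]), array([-0.0037,  0.0038,  0.0002])) (array([ 0.3093, -0.0102,  0.1582]), array([-0.0037,  0.0038,  0.0002]))
```

View pics/s1.png

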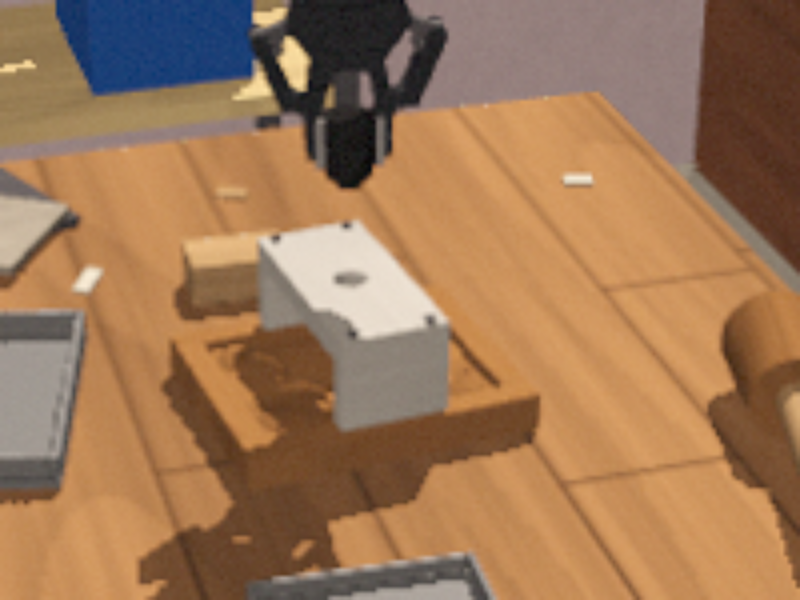

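{"api": "jog_arm", "payload": {"plan": [[[0.02,0.03,-0.001,0,-0.003,0.003,0],[0.02,0.07,-0.003,0,-0.003,0.003,0],[0.02,0.115,-0.004,0,-0.003,0.003,0],[0.02,0.16,-0.006,0,-0.003,0.003,0],[0.02,0.205,-0.007,0,-0.003,0.003,0],[0.02,0.25,-0.009,0,-0.003,0.003,0],[0.02,0.285,-0.01,0.02,-0.003,0.003,0],[0.02,0.305,-0.01,0.05,-0.003,0.003,0],[0.02,0.309,-0.01,0.09,-0.003,0.003,0],[0.02,0.309,-0.01,0.13,-0.003,0.003,0],[0.02,0.309,-0.01,0.145,-0.003,0.003,0],[0.02,0.309,-0.01,0.145,-0.003,0.003,0]]]}}

```text
clock: 4.15
ee_pos: [0.5142, -0.0544, 0.0395]
tool_rot: [2.024, -2.395, -0.005]
ft_force: [-0.3, 0.3, 0.2]
grip_width: 0.0331
```

Run:
```python
from h import *
s=robot.sense();print(s['clock'],s['ee_pos'],s['ft_force'],s['grip_width']);print(row([.517,-.054,.022],-99.6))
```

```text
4.15 [ 0.51420018 -0.05443691  0.03952916] [-0.26939231  0.31902474  0.24244163] 0.03309813603123697
(array([-0.0009, -0.0028,  0.0175]), array([ 0.0063, -0.0029,  0.0001]))
```

Lower, release, and retreat.

{"api": "jog_arm", "payload": {"plan": [[[0.02,0,-0.002,0.008,0.005,-0.003,0],[0.02,0,-0.002,0.016,0.005,-0.003,0],[0.02,0,-0.002,0.0175,0.005,-0.003,0],[0.02,0,-0.002,0.0175,0.005,-0.003,0],[0.045,0,-0.002,0.0175,0.005,-0.003,0],[0.06,0,-0.002,0.0175,0.005,-0.003,0],[0.06,0,-0.002,0.0175,0.005,-0.003,0],[0.06,0,-0.002,-0.01,0.005,-0.003,0],[0.06,0,-0.002,-0.05,0.005,-0.003,0],[0.06,0,-0.002,-0.1,0.005,-0.003,0],[0.06,0,-0.002,-0.15,0.005,-0.003,0],[0.06,0,-0.002,-0.19,0.005,-0.003,0]]]}}

```text
clock: 5.35
ee_pos: [0.5177, -0.0547, 0.2332]
tool_rot: [-2.027, 2.398, -0.002]
ft_force: [0.8, 0.6, 0.8]
grip_width: 0.0598
```

Run:
```python
from h import *
s=robot.sense();print(s['clock'],s['ee_pos'],s['ft_force'],s['grip_width']);print(row([.5467,-.407,.23],-99.6))
p,d=robot.camera("top"); np.save("top1.npy",d); cv2.imwrite("top1.png",p)
c=cv2.resize(p[150:290,150:400],None,fx=3,fy=3); cv2.imwrite("pics/t1.png",c)
p,d=robot.camera("side"); np.save("side1.npy",d); cv2.imwrite("side1.png",p)
```

```text
5.35 [ 0.51765992 -0.05469293  0.2332433 ] [0.79901576 0.56075176 0.81542944] 0.05983697402735266
(array([ 0.3425, -0.0873,  0.0032]), array([-0.0019,  0.0007,  0.0001]))
```

View pics/t1.png

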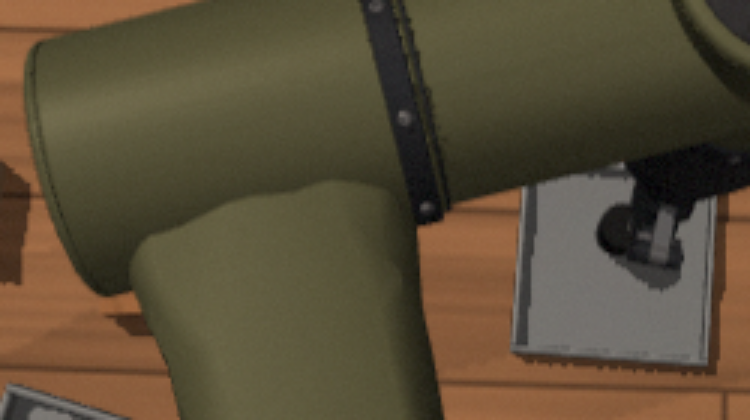

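The plug stands in the tray at crop (615,230), released; the arm hides the bridge. I'm going on to the rack.

{"api": "jog_arm", "payload": {"plan": [[[0.06,0.04,-0.01,0,0,0,0],[0.06,0.08,-0.02,0,0,0,0],[0.06,0.12,-0.031,0,0,0,0],[0.06,0.165,-0.042,0,0,0,0],[0.06,0.21,-0.053,0,0,0,0],[0.06,0.255,-0.065,0,0,0,0],[0.06,0.295,-0.075,0,-0.001,0,0],[0.06,0.325,-0.083,0,-0.001,0,0],[0.06,0.3425,-0.087,0,-0.002,0,0],[0.06,0.3425,-0.087,0,-0.002,0,0],[0.06,0.3425,-0.087,0,-0.002,0,0]]]}}

```text
clock: 6.55
ee_pos: [0.5482, -0.4072, 0.2365]
tool_rot: [-2.022, 2.395, -0.006]
ft_force: [0.3, 0.0, 0.6]
grip_width: 0.06
```

Run:
```python
from h import *
s=robot.sense();print(s['clock'],s['ee_pos'],s['q'],s['grip_width']);print(row([.5467,-.407,.137],-99.6))
p,d=robot.camera("top"); np.save("top2.npy",d); cv2.imwrite("top2.png",p)
q,e=robot.camera("side"); np.save("side2.npy",e); cv2.imwrite("side2.png",q)
cv2.imwrite("pics/t2.png",np.hstack([cv2.resize(p[160:240,165:275],None,fx=4,fy=4),cv2.resize(q[170:250,290:375],None,fx=4,fy=4)]))
```

```text
6.55 [ 0.54815875 -0.40719452  0.23648379] [-0.34915374  0.25879872  0.33792247 -0.00404626 -1.64326796  0.18048106] 0.059961133598246334
(array([0.0003, 0.0022, 0.0995]), array([-0.0073,  0.0028, -0.0008]))
```

View pics/t2.png

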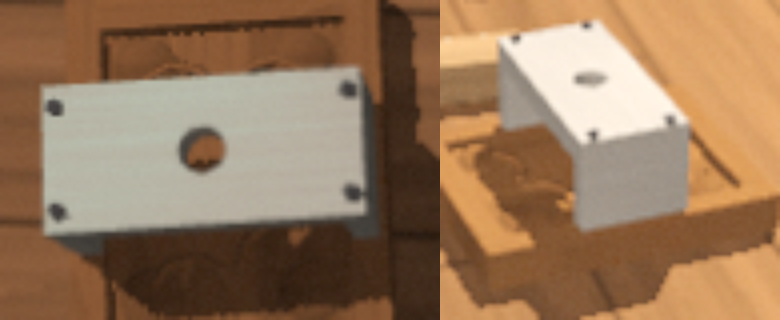

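The plate's hole is clear at crop (202,149), that is top pixel (215.5,197), and in the side view at crop (591,78). Next I measure it while descending on the probe.

Run:
```python
from h import *
for n,c in(("top",(215,197)),("side",(327,189))):
    g=cv2.cvtColor(cv2.imread(n+"2.png"),cv2.COLOR_BGR2GRAY); r=12
    w=cv2.resize(g[c[1]-r:c[1]+r,c[0]-r:c[0]+r],None,fx=8,fy=8,interpolation=cv2.INTER_CUBIC)
    _,m=cv2.threshold(w,0,255,cv2.THRESH_BINARY_INV+cv2.THRESH_OTSU)
    k,l,s,ct=cv2.connectedComponentsWithStats(m); i=l[96,96]
    cs,_=cv2.findContours((l==i).astype(np.uint8),0,1); pts=(max(cs,key=len).reshape(-1,2)+.5)/8-.5+np.array(c)-r
    P=onplane(n,pts,.1)*1000; e=cv2.fitEllipse(P[:,:2].astype(np.float32)); print(n,s[i],e,P.mean(0), (P.max(0)-P.min(0)))
    # plate outline ray-cast
    hsv=cv2.cvtColor(cv2.imread(n+"2.png"),cv2.COLOR_BGR2HSV); X=cloud(n,np.load(n+"2.npy")); 
    M=(abs(X[...,2]-.1)<.006)&(abs(X[...,0]-.558)<.07)&(abs(X[...,1]-.25)<.12)&(hsv[...,1]<60)
    v,u=np.nonzero(M); Q=onplane(n,np.c_[u,v],.1)*1000; print(cv2.minAreaRect(Q[:,:2].astype(np.float32)))
```

```text
top [  52   54   94   94 6898] ((558.3875122070312, 252.3494873046875), (24.66675567626953, 25.032588958740234), 85.51747131347656) [558.34199302 252.24032991 100.        ] [25.2444171  24.77274254  0.        ]
((557.3317260742188, 251.40504455566406), (81.57127380371094, 169.03732299804688), 5.453254222869873)
side [  68   88   66   30 1485] ((558.75634765625, 250.3919219970703), (20.856496810913086, 23.67889976501465), 76.6202392578125) [558.75447261 250.47076946 100.        ] [24.01551378 22.27598263  0.        ]
((556.8745727539062, 245.12579345703125), (85.69422912597656, 182.35678100585938), 5.258762836456299)
```

{"api": "jog_arm", "payload": {"plan": [[[0.06,0,0.002,0.03,-0.007,0.003,0],[0.06,0,0.002,0.06,-0.007,0.003,0],[0.06,0,0.002,0.085,-0.007,0.003,0],[0.06,0,0.002,0.0985,-0.007,0.003,0],[0.06,0,0.002,0.0985,-0.007,0.003,0],[0.06,0,0.002,0.0985,-0.007,0.003,0]]]}}

```text
clock: 7.25
ee_pos: [0.5478, -0.406, 0.1405]
tool_rot: [-2.029, 2.398, -0.005]
ft_force: [0.1, 0.8, 0.2]
grip_width: 0.0603
```

Run:
```python
from h import *
s=robot.sense();print(s['clock'],s['ee_pos'],s['ft_force']);print(row([.5467,-.407,.137],-99.6))
```

```text
7.25 [ 0.5478229  -0.4059839   0.14052551] [0.12654949 0.76363853 0.19882142]
(array([0.0012, 0.0009, 0.0035]), array([-0.003 , -0.0017,  0.0013]))
```

{"api": "jog_arm", "payload": {"plan": [[[0.06,0.001,0.001,0.0035,-0.003,-0.002,0.001],[0.06,0.001,0.001,0.0035,-0.003,-0.002,0.001],[0.03,0.001,0.001,0.0035,-0.003,-0.002,0.001],[0.01,0.001,0.001,0.0035,-0.003,-0.002,0.001],[0.01,0.001,0.001,0.0035,-0.003,-0.002,0.001],[0.01,0.001,0.001,0.0035,-0.003,-0.002,0.001],[0.01,0.001,0.001,0.0035,-0.003,-0.002,0.001],[0.01,0.001,0.001,0.0035,-0.003,-0.002,0.001]]], "newtons": 50}}

```text
clock: 8.05
ee_pos: [0.5468, -0.4069, 0.1374]
tool_rot: [-2.028, 2.399, -0.001]
ft_force: [-0.9, -0.5, 1.6]
grip_width: 0.0212
```

Run:
```python
from h import *
s=robot.sense();print(s['clock'],s['ee_pos'],s['tool_rot'],s['ft_force'],s['torque'],s['grip_width']);print(row(s['ee_pos']+[0,0,.15],-99.6))
```

```text
8.05 [ 0.5467994  -0.40691758  0.13736426] [-2.02798303e+00  2.39896534e+00 -5.61388883e-04] [-0.85151623 -0.52477712  1.59935855] [-0.04683263 -0.01588847  0.00044203] 0.021161639987531993
(array([ 0.0e+00, -1.0e-04, -1.5e-01]), array([-0.0005, -0.    ,  0.0003]))
```

{"api": "jog_arm", "payload": {"plan": [[[0.01,0,0,-0.006,0,0,0],[0.01,0,0,-0.02,0,0,0],[0.01,0,0,-0.035,0,0,0],[0.01,0,0,-0.052,0,0,0],[0.01,0,0,-0.07,0,0,0],[0.01,0,0,-0.088,0,0,0],[0.01,0,0,-0.106,0,0,0],[0.01,0,0,-0.123,0,0,0],[0.01,0,0,-0.136,0,0,0],[0.01,0,0,-0.145,0,0,0],[0.01,0,0,-0.145,0,0,0],[0.01,0,0,-0.145,0,0,0]]]}}

```text
clock: 9.25
ee_pos: [0.5468, -0.4068, 0.2818]
tool_rot: [-2.028, 2.399, 0.001]
ft_force: [0.8, 0.1, -1.0]
grip_width: 0.0213
```

Run:
```python
from h import *
s=robot.sense();print(s['clock'],s['ee_pos'],s['tool_rot'],s['q'],s['ft_force'],s['torque'],s['grip_width'])
print(row([.552,-.08,.283],-99.6));print(row([.558,.2515,.283],-99.6))
```

```text
9.25 [ 0.54675791 -0.40676757  0.28177066] [-2.02799384e+00  2.39888108e+00  6.67949159e-04] [-3.47401740e-01  2.75047850e-01  4.38825202e-01 -5.24533269e-04
 -1.73476677e+00  1.80144919e-01] [ 0.79819719  0.07738082 -0.97922282] [ 0.01693981  0.00439247 -0.00289508] 0.0213466546181569
(array([-0.3231,  0.0492, -0.001 ]), array([0.0001, 0.0005, 0.0004]))
(array([-0.651 ,  0.0984, -0.0009]), array([0.0001, 0.0005, 0.0004]))
```

{"api": "jog_arm", "payload": {"plan": [[[0.01,-0.012,0.002,0,0,0,0],[0.01,-0.035,0.005,0,0,0,0],[0.01,-0.065,0.01,0,0,0,0],[0.01,-0.097,0.015,0,0,0,0],[0.01,-0.13,0.02,0,0,0,0],[0.01,-0.163,0.025,0,0,0,0],[0.01,-0.196,0.03,0,0,0,0],[0.01,-0.229,0.035,0,0,0,0],[0.01,-0.262,0.04,0,0,0,0],[0.01,-0.29,0.044,0,0,0,0],[0.01,-0.312,0.047,0,0,0,0],[0.01,-0.323,0.049,0,0,0,0]]]}}

```text
clock: 10.45
ee_pos: [0.5517, -0.0779, 0.2812]
tool_rot: [2.031, -2.397, -0.002]
ft_force: [0.4, -0.0, -2.0]
grip_width: 0.0217
```

Run:
```python
from h import *
s=robot.sense();print(s['clock'],s['ee_pos'],s['grip_width']);print(row([.558,.2515,.275],-99.6))
```

```text
10.45 [ 0.55166981 -0.07788966  0.28118269] 0.02172045195725704
(array([-0.326 ,  0.0478,  0.0065]), array([0.0011, 0.0008, 0.0026]))
```

{"api": "jog_arm", "payload": {"plan": [[[0.01,-0.015,0.002,0,0,0,0],[0.01,-0.038,0.005,0,0,0,0],[0.01,-0.068,0.01,0,0,0,0],[0.01,-0.1,0.015,0,0,0,0],[0.01,-0.133,0.02,0,0,0,0],[0.01,-0.166,0.025,0,0,0,0],[0.01,-0.2,0.03,0,0,0,0],[0.01,-0.233,0.035,0,0,0,0],[0.01,-0.265,0.039,0,0,0,0],[0.01,-0.295,0.043,0,0,0,0],[0.01,-0.316,0.0465,0.003,0.001,0.001,0.002],[0.01,-0.326,0.048,0.006,0.001,0.001,0.002]]]}}

```text
clock: 11.65
ee_pos: [0.5573, 0.2531, 0.2743]
tool_rot: [2.029, -2.396, -0.0]
ft_force: [0.4, -0.6, -1.5]
grip_width: 0.0215
```

{"api": "jog_arm", "payload": {"plan": [[[0.01,0,0,0,0,0,0],[0.01,0,0,0,0,0,0],[0.01,0,0,0,0,0,0]]]}}

```text
clock: 11.95
ee_pos: [0.5575, 0.2521, 0.2746]
tool_rot: [2.028, -2.397, 0.0]
ft_force: [0.0, 0.2, -0.7]
grip_width: 0.0214
```

Run:
```python
from h import *
s=robot.sense();print(s['clock'],s['ee_pos'],s['tool_rot'],s['grip_width'])
p,d=robot.camera("top"); np.save("top3.npy",d); cv2.imwrite("top3.png",p)
q,e=robot.camera("side"); np.save("side3.npy",e); cv2.imwrite("side3.png",q)
cv2.imwrite("pics/t3.png",np.hstack([cv2.resize(p[140:240,165:265],None,fx=4,fy=4),cv2.resize(q[130:230,280:380],None,fx=4,fy=4)]))
```

```text
11.95 [0.55749397 0.2520583  0.27463747] [ 2.02801767e+00 -2.39735634e+00  1.85521034e-04] 0.02139867027300028
```

View pics/t3.png

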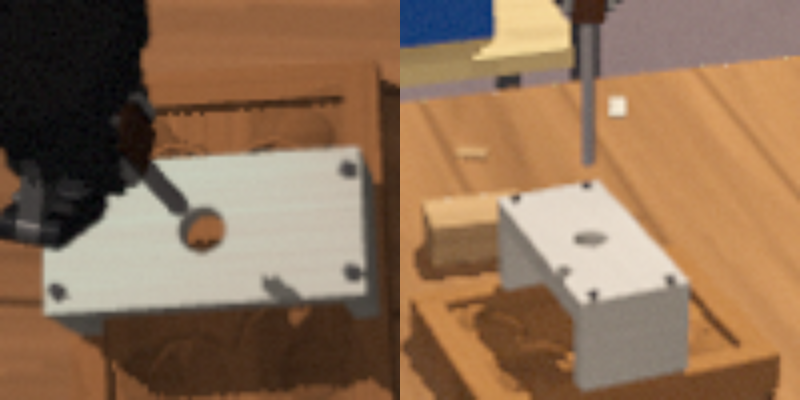

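The side crop shows the rod hanging at crop x≈588 with its tip at y≈163, above the hole at (591,238). In the top crop the rod tip is at (185,208), beside the hole at (203,230). Next I triangulate the rod axis and compare it with the hole.

```bash
cat > rod.py <<'E'
from h import *
from scipy.optimize import least_squares
def rodfit(tag,hole,zlo=.105,zhi=.24,rad=.03,show=True):
    obs={}
    for n in("side","top"):
        d=np.load(n+tag+".npy"); X=cloud(n,d); I=cv2.imread(n+tag+".png"); S=cv2.cvtColor(I,cv2.COLOR_BGR2HSV)[...,1]
        m=(d>0)&(X[...,2]>zlo)&(X[...,2]<zhi)&(np.hypot(X[...,0]-hole[0],X[...,1]-hole[1])<rad)&(S<90)
        k,l,s,c=cv2.connectedComponentsWithStats(m.astype(np.uint8),connectivity=4); m=l==1+np.argmax(s[1:,4])
        v,u=np.nonzero(m); P=X[m]
        print(n,len(u),'u',u.min(),u.max(),'v',v.min(),v.max(),'z',np.percentile(P[:,2],[1,50,99]).round(4),'xy',np.median(P[:,:2],0).round(4))
        # centreline (image line fit), pixel centres
        l=cv2.fitLine(np.c_[u,v].astype(np.float32),cv2.DIST_L2,0,.01,.01).ravel(); t=(np.c_[u,v]-l[2:])@l[:2]
        obs[n]=(l,t.min(),t.max())
    # vertical-ish axis: x0,y0 at z=.17, slopes; residual: perpendicular image distance
    def res(p):
        r=[]
        for n,(l,a,b) in obs.items():
            for z in(.165,.19,.215) :
                q=proj(n,[p[0]+p[2]*(z-.19),p[1]+p[3]*(z-.19),z])[0]-l[2:]; r.append(q@[-l[1],l[0]])
        return np.r_[r,np.array(p[2:])*20]
    f=least_squares(res,[*hole,0,0],x_scale=[.01,.01,.1,.1]); return f,obs
E
python3 - <<'E'
from rod import *
f,o=rodfit("3",[.5575,.252]); print(f.x.round(4),f.fun.round(2))
for n,(l,a,b) in o.items():
    for t in(a,b): print(n,l[2:]+l[:2]*t)
    print(n,'proj tip exp',proj(n,[.5575,.252,.1572]),'hole',proj(n,[.5584,.2515,.1]))
E
```

```text
side 71 u 325 328 v 144 170 z [0.1626 0.2066 0.2395] xy [0.5571 0.2471]
top 73 u 200 211 v 181 193 z [0.1622 0.2033 0.2379] xy [0.5536 0.2486]
[ 5.590e-01  2.541e-01 -2.500e-03  2.000e-04] [ 0.07  0.   -0.07 -0.01 -0.    0.01 -0.05  0.  ]
side [326.37218821 143.97987769]
side [326.75381854 170.00360969]
side proj tip exp [[326.32900877 170.96237888]] hole [[326.7372861  189.14751015]]
top [201.2888354  182.56541438]
top [210.90998018 193.08235196]
top proj tip exp [[209.50682704 191.25491553]] hole [[215.35594782 196.99525252]]
```

```bash
python3 -c "
from h import *
print(row([.5580,.2515,.1694],-99.6))"
```

```text
(array([ 0.0005, -0.0006,  0.1054]), array([ 0.0007, -0.0008,  0.0008]))
```

{"api": "jog_arm", "payload": {"plan": [[[0.01,0.0005,-0.0006,0.005,0.0007,-0.0008,0],[0.01,0.0005,-0.0006,0.015,0.0007,-0.0008,0],[0.01,0.0005,-0.0006,0.025,0.0007,-0.0008,0],[0.01,0.0005,-0.0006,0.035,0.0007,-0.0008,0],[0.01,0.0005,-0.0006,0.04,0.0007,-0.0008,0],[0.01,0.0005,-0.0006,0.04,0.0007,-0.0008,0],[0.01,0.0005,-0.0006,0.04,0.0007,-0.0008,0]]]}}

```text
clock: 12.75
ee_pos: [0.5581, 0.2515, 0.235]
tool_rot: [-2.029, 2.398, -0.0]
ft_force: [-0.5, 0.1, -0.7]
grip_width: 0.0214
```

Run:
```python
from rod import *
s=robot.sense();print(s['clock'],s['ee_pos'],s['tool_rot'],s['grip_width'])
p,d=robot.camera("top"); np.save("top4.npy",d); cv2.imwrite("top4.png",p)
q,e=robot.camera("side"); np.save("side4.npy",e); cv2.imwrite("side4.png",q)
cv2.imwrite("pics/t4.png",np.hstack([cv2.resize(p[160:230,180:250],None,fx=5,fy=5),cv2.resize(q[150:220,295:365],None,fx=5,fy=5)]))
f,o=rodfit("4",[.558,.2515],zhi=.2); print(f.x.round(4))
for n,(l,a,b) in o.items():
    for t in(a,b): print(n,l[2:]+l[:2]*t)
print(row([.5580,.2515,.1694],-99.6))
```

```text
12.75 [0.55810915 0.25150717 0.23502365] [-2.02870581e+00  2.39848195e+00 -4.98263071e-04] 0.021385852404541664
side 81 u 325 328 v 159 183 z [0.1222 0.1571 0.1952] xy [0.5577 0.2477]
top 55 u 205 215 v 186 196 z [0.1282 0.1674 0.1982] xy [0.5541 0.2477]
[ 0.5603  0.2533  0.0075 -0.002 ]
side [326.49360811 183.01382277]
side [327.16672008 158.97666538]
top [206.55645006 187.25076596]
top [214.07838944 195.93207973]
(array([0.0002, 0.0003, 0.0661]), array([-0.0008,  0.0007,  0.0009]))
```

View pics/t4.png

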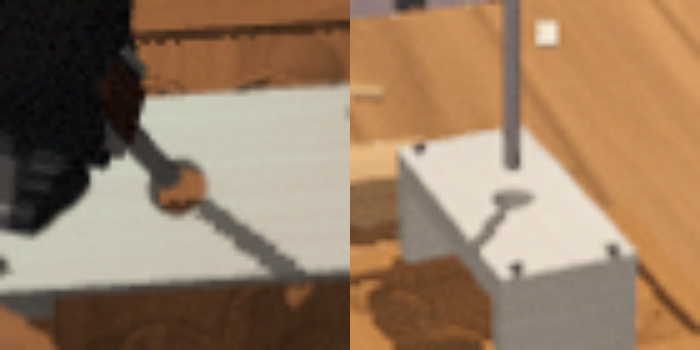

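The rod, at crop (512,165) in the side view, points at the hole (514,198). In the top view its axis runs into the hole centre (178,188). I'm lowering it.

{"api": "jog_arm", "payload": {"plan": [[[0.01,0,0,0.006,0,0,0],[0.01,0,0,0.014,0,0,0],[0.01,0,0,0.022,0,0,0],[0.01,0,0,0.03,0,0,0],[0.01,0,0,0.038,0,0,0],[0.01,0,0,0.046,0,0,0],[0.01,0,0,0.054,0,0,0],[0.01,0,0,0.061,0,0,0],[0.01,0,0,0.066,0,0,0],[0.01,0,0,0.066,0,0,0],[0.01,0,0,0.066,0,0,0],[0.01,0,0,0.066,0,0,0]]]}}

```text
clock: 14.05
ee_pos: [0.5585, 0.2518, 0.1701]
tool_rot: [-2.028, 2.397, -0.001]
ft_force: [-0.2, -0.0, -0.9]
grip_width: 0.0218
```

Run:
```python
from rod import *
s=robot.sense();print(s['clock'],s['ee_pos'],s['tool_rot'],s['grip_width'],s['ft_force'],s['torque'])
p,d=robot.camera("top"); np.save("top5.npy",d); cv2.imwrite("top5.png",p)
q,e=robot.camera("side"); np.save("side5.npy",e); cv2.imwrite("side5.png",q)
cv2.imwrite("pics/t5.png",np.hstack([cv2.resize(p[175:220,190:240],None,fx=8,fy=8),cv2.resize(q[165:210,300:350],None,fx=8,fy=8)]))
print(row([.5580,.2515,.1694],-99.6))
```

```text
14.05 [0.55851281 0.25179069 0.17011426] [-2.02756673e+00  2.39710389e+00 -5.90928624e-04] 0.021800777440177166 [-0.2190747  -0.04790273 -0.85100567] [-0.02476125 -0.00849901  0.01698689]
(array([0.0003, 0.0004, 0.0006]), array([-0.0014,  0.0012,  0.0009]))
```

View pics/t5.png

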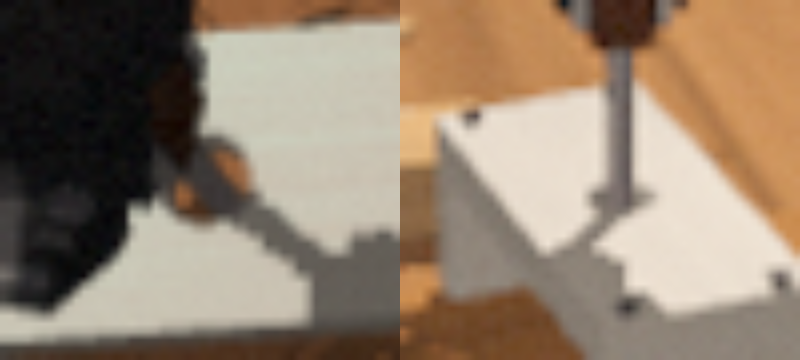

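Run:
```python
from rod import *
I=cv2.imread("top5.png").astype(np.float32); S=I[...,2]-I[...,0]
for off in(-1,0,1):
    c=np.array([215.4,197.0])+off*np.array([.69,.72]); t=np.arange(-8,8.1,.5)
    q=c+t[:,None]*np.array([.72,-.69]); w=cv2.remap(S,q[:,0].astype(np.float32),q[:,1].astype(np.float32),cv2.INTER_LINEAR).ravel()
    print([(float(a),int(b)) for a,b in zip(t,w)])
G=cv2.imread("side5.png",0)
for r in(185,187,189): print(r,G[r,318:338])
f,o=rodfit("5",[.558,.2515],zlo=.102,zhi=.16); print(f.x.round(4))
for n,(l,a,b) in o.items():
    h={"top":(215.4,197.0),"side":(326.9,189.2)}[n]; print(n,'perp px hole-axis',(np.array(h)-l[2:])@[-l[1],l[0]],l)
# plug and bystander check: clouds vs start
for n in("side","top"):
    for t in("0","5"):
        d=np.load(n+t+".npy");X=cloud(n,d)
        for nm,c,r,z0,z1 in(("plug",(.517,-.054),.06,.03,.07),("short",(.563,-.308),.03,.142,.17),("offcut",(.54,.40),.08,.02,.045)):
            m=(d>0)&(np.hypot(X[...,0]-c[0],X[...,1]-c[1])<r)&(X[...,2]>z0)&(X[...,2]<z1)
            if m.sum()>10:print(n,t,nm,m.sum(),X[m].mean(0).round(4),X[m][:,2].max().round(3))
```

```text
[(-8.0, 18), (-7.5, 17), (-7.0, 16), (-6.5, 15), (-6.0, 15), (-5.5, 17), (-5.0, 28), (-4.5, 52), (-4.0, 81), (-3.5, 85), (-3.0, 74), (-2.5, 59), (-2.0, 35), (-1.5, 17), (-1.0, 6), (-0.5, 5), (0.0, 4), (0.5, 3), (1.0, 6), (1.5, 12), (2.0, 27), (2.5, 47), (3.0, 67), (3.5, 68), (4.0, 52), (4.5, 34), (5.0, 21), (5.5, 17), (6.0, 17), (6.5, 17), (7.0, 18), (7.5, 19), (8.0, 19)]
[(-8.0, 18), (-7.5, 18), (-7.0, 17), (-6.5, 17), (-6.0, 16), (-5.5, 26), (-5.0, 50), (-4.5, 74), (-4.0, 80), (-3.5, 83), (-3.0, 75), (-2.5, 53), (-2.0, 28), (-1.5, 14), (-1.0, 8), (-0.5, 5), (0.0, 5), (0.5, 5), (1.0, 7), (1.5, 18), (2.0, 39), (2.5, 63), (3.0, 81), (3.5, 83), (4.0, 73), (4.5, 54), (5.0, 33), (5.5, 21), (6.0, 17), (6.5, 17), (7.0, 15), (7.5, 15), (8.0, 17)]
[(-8.0, 19), (-7.5, 18), (-7.0, 19), (-6.5, 20), (-6.0, 23), (-5.5, 27), (-5.0, 34), (-4.5, 48), (-4.0, 57), (-3.5, 56), (-3.0, 45), (-2.5, 36), (-2.0, 22), (-1.5, 9), (-1.0, 7), (-0.5, 6), (0.0, 6), (0.5, 6), (1.0, 8), (1.5, 21), (2.0, 47), (2.5, 77), (3.0, 88), (3.5, 91), (4.0, 90), (4.5, 67), (5.0, 45), (5.5, 27), (6.0, 22), (6.5, 18), (7.0, 16)
[... 436 characters left out ...]
  0.2395  0.0168 -0.0494]
side perp px hole-axis 0.5127773241064515 [ 2.1469450e-02 -9.9976951e-01  3.2656946e+02  1.8070833e+02]
top perp px hole-axis -0.1630993133181673 [  0.3162278    0.94868326 215.10527    196.63158   ]
side 0 short 232 [ 0.5608 -0.3153  0.1529] 0.161
side 0 offcut 236 [0.5105 0.42   0.0325] 0.045
side 5 plug 219 [ 0.5134 -0.062   0.0508] 0.063
side 5 short 234 [ 0.5608 -0.3155  0.1528] 0.161
side 5 offcut 227 [0.511  0.4211 0.0329] 0.043
top 0 short 262 [ 0.5614 -0.3049  0.1542] 0.163
top 0 offcut 809 [0.5205 0.4407 0.0336] 0.041
top 5 plug 210 [ 0.5155 -0.0528  0.0569] 0.064
top 5 short 256 [ 0.5609 -0.3046  0.1547] 0.162
top 5 offcut 812 [0.5205 0.4405 0.0337] 0.041
```

{"api": "jog_arm", "payload": {"plan": [[[0.01,0,0,0.0007,0,0,0],[0.01,0,0,0.0007,0,0,0],[0.01,0,0,0.0007,0,0,0],[0.01,0,0,0.0007,0,0,0],[0.01,0,0,0.0007,0,0,0],[0.01,0,0,0.0007,0,0,0]]]}}

```text
clock: 14.75
ee_pos: [0.5585, 0.2518, 0.1693]
tool_rot: [-2.028, 2.397, -0.0]
ft_force: [0.1, -0.4, -2.1]
grip_width: 0.0216
```

Run:
```python
from h import *
s=robot.sense();print(s['clock'],s['ee_pos'],abs(s['qd']).max(),s['ft_force'],s['grip_width'],row([.558,.2515,.1694],-99.6))
assert np.linalg.norm(s['ee_pos']-[.5582,.2516,.1695])<.002
print(robot.finish_job())
```

```text
14.75 [0.55846677 0.251754   0.16931249] 0.0025701137801069206 [ 0.08353084 -0.42542143 -2.1054024 ] 0.021629784999448592 (array([ 0.0003,  0.0004, -0.0001]), array([-0.0014,  0.0012,  0.0009]))
the job is handed in; nothing more can be done
None
```

I pulled the plug and stood it in the smaller tray. I then took the square-handled probe from the rack and lowered it through the guide hole. The job was handed in at 14.75 s with the arm still holding the probe.

**Last checks:**
- **Centring:** the rod sat within about 0.3 mm of the hole centre in both views. The two views cross at a shallow angle, so the true error could be nearer 1 mm.
- **Tip height:** about 52 mm above the bench, against a target of 52 mm. I worked this out from the grasp height, because the plate hides the tip. It assumes the handle did not slip, and the grip opening stayed at about 21–22 mm.
- **Upright and still:** the tool was vertical to about 0.1° and nearly still. The wrist force was about 2 N, with no sign of contact.
- **Bystanders:** the round-handled probe and the offcut measured unmoved. I did not re-measure the chisel, but no planned move went near it.

**Disagreements:** the two cameras differed by about 2 mm on the hole's y position, so I judged the centring within each view instead. Two automatic fits of the rod axis were unreliable. The one just above the hole showed a tilt of about 0.4°. The last one, with few rod pixels in view, came out about 12 mm off in y with a false tilt of about 3°. I set both aside in favour of the pixel profiles across the hole.

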